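# Park the circuit board slide on its stop pin

### The job

One of the two test slides on the desk carries the circuit board: with the fingertips, push that slide by its upright end plate all the way in to its stop, then let go so that it springs back and catches on its stop pin, half-way. Push gently, keep off the board, which must stay lying in its nest and must not be lifted, and leave the stop pins, the empty slide and the other things on the desk alone.

Things in the scene. Friction and masses are not known exactly. Their poses are not given: they have to be found in the camera images.
- fixture_a: The fixture whose slide carries the circuit board. Black base 300 x 160 x 10 mm (x -130 to +170, y -80 to +80 from the origin), fixed. Origin on the desk surface; its x axis is the way its slide is pushed in. Both fixtures look alike, stand left or right at random, turned up to 0.3 rad. Side rails are 32 mm high; the bracket of the stop pin stands on the left (+y) rail, x -6 to +16, y 38 to 74, 74 mm high.
- fixture_b: The fixture whose slide is empty, to be left alone. Black base 300 x 160 x 10 mm (x -130 to +170, y -80 to +80 from the origin), fixed. Origin on the desk surface; its x axis is the way its slide is pushed in. Both fixtures look alike, stand left or right at random, turned up to 0.3 rad. Side rails are 32 mm high; the bracket of the stop pin stands on the left (+y) rail, x -6 to +16, y 38 to 74, 74 mm high.
- push_plate_a (a point): Centre of the front face (to push on) of the upright aluminium end plate of slide a: 90 mm wide (y), 8 mm thick, from 26 to 86 mm above the desk; this point is 56 mm above the desk and moves with the slide. Axes: x is the push direction, z up. Two short ribs stand behind the plate, nothing in front of it above the 10 mm base.
- push_plate_b (a point): Centre of the front face (to push on) of the upright aluminium end plate of slide b: 90 mm wide (y), 8 mm thick, from 26 to 86 mm above the desk; this point is 56 mm above the desk and moves with the slide. Axes: x is the push direction, z up. Two short ribs stand behind the plate, nothing in front of it above the 10 mm base.
- slide_a (a joint): Travel of slide a, m: 0 = spring out (start), grows as it is pushed in along x; 0.055 = fully in, at the stop. Spring pushes back 3 N at 0, 5 N at 0.030, 7 N at 0.055; the ramp under the pin adds up to 3 N from 0.004 to 0.027. Let go from beyond 0.031, it comes back and rests on the pin at 0.030 (mid position); let go earlier, it returns to 0.
- slide_b (a joint): Travel of slide b, m: 0 = spring out (start), grows as it is pushed in along x; 0.055 = fully in, at the stop. Spring pushes back 3 N at 0, 5 N at 0.030, 7 N at 0.055; the ramp under the pin adds up to 3 N from 0.004 to 0.027. Same mechanism as slide a; to stay at 0.
- pin_a (a joint): Lift of the stop pin of fixture a, a vertical sprung steel pin, 8 mm, with a black knob (top 98 mm above the desk when down), at x +5, y +50 mm of the fixture; 0 = down, up to 0.010 m as the ramp of the slide passes under it, falls back by itself.
- pin_b (a joint): Lift of the stop pin of fixture b, a vertical sprung steel pin, 8 mm, with a black knob (top 98 mm above the desk when down), at x +5, y +50 mm of the fixture; 0 = down, up to 0.010 m as the ramp of the slide passes under it, falls back by itself.
- nest_a (a point): Centre of the floor of the shallow nest on slide a, 26 mm above the desk, 80 mm behind the push face (along x); inside 83 x 73 mm between lips 6 mm high. Axes as the fixture's.
- board_center (a point): Centre of the loose green circuit board, 80 x 70 x 4 mm (parts on it up to 14 mm above its underside), lying in the nest of slide a; this point is 2 mm above its underside.
- mouse: Black computer mouse, loose, 105 x 60 x 33 mm, origin at the centre of its underside. Leave alone.
- probe_box: Small blue adapter box, loose, 85 x 55 x 22 mm, origin at the centre of its underside. Leave alone.
- pen_pot: Grey pen pot with pens, loose, 72 mm wide, 95 mm high (pens to about 155 mm), origin at the centre of its underside. Leave alone.
There are look-alikes about, which are no part of the job. Leave any brown or pink look-alike of the part that bears board_center alone.

How it is judged (in metres and radians):
On the way:
1. the loaded slide is pushed all the way in (beyond 51 of its 55 mm) (value of joint slide_a above 0.051 m), for 0.05 s.
At the end, for the whole second after the job is handed in: The loaded slide has been fully in and now rests on its stop pin at mid position (30 mm, within 4 mm), still, with the pin down (lift under 3 mm); the board lies flat in its nest (within 6 mm, less than 3 mm up); the empty slide is out (within 4 mm) with its pin down (value of joint slide_a between 0.026 and 0.034 m and velocity of joint slide_a between -0.005 and 0.005 m/s and value of joint each of pin_a, pin_b below 0.003 m and value of joint slide_b below 0.004 m and horizontal distance between board_center and nest_a below 0.006 m and z of board_center in the frame of nest_a below 0.005 m and angle between board_center's own z axis and vertical below 0.06 rad); the robot touches nothing.
It fails at once if the circuit board is touched by the robot (over 1 N) or lifted in its nest (more than 8 mm up) (contact force between board and the fingers above 1 N or contact force between board and the arm above 1 N or z of board_center in the frame of nest_a above 0.01 m).
It fails at once if a stop pin is touched by the robot (over 1 N) (contact force between any of pin_a, pin_b and the fingers above 1 N or contact force between any of pin_a, pin_b and the arm above 1 N).
It fails at once if the slide is rammed or squeezed (over 45 N) (contact force between slide_a and the fingers above 45 N).
It fails at once if the empty slide is moved (more than 6 mm) (value of joint slide_b above 0.006 m).
It fails at once if a bystander is moved (more than 20 mm) (distance of any of mouse, probe_box, pen_pot from where it was at the start of the episode above 0.02 m).
It also fails if it takes over 38 s, if anything falls off the work surface, if the arm or the gripper's body presses on something with over 40 N, if the wrist force passes 120 N, or if a joint passes its speed limit or range.

### The arm

A 6-joint arm with a two-finger parallel gripper is mounted at the origin on the work surface. World frame = base frame: x ahead of the robot, y to its left, z up, the work surface at z = 0. Lengths are in m, angles in degrees, forces in N, time in s.
With the tool pointing down it reaches from about 0.35 to 0.875 m from the base axis. Payload 4.2 kg.
Tool frame: the origin (TCP) lies between the finger pads; the fingertips stand 11 mm ahead of it and the grasp point (between the pads) lies 8 mm behind it; z points along the fingers, y is the direction in which the jaws open and shut (so a half turn about z gives the same grasp; the last joint's range is limited). The gripper opens to 87 mm and grips with 3 to 60 N. Pads are 19 mm wide; open, the fingers measure 117 mm over their backs; the gripper's body (75 mm by 190 mm) begins 51 mm behind the grasp point.
Start: joints at [84.259, 22.042, 0.453, 0, -68.411, -14.817], TCP at [0.219, 0.585, 0.234] pointing down, gripper open.
Joint ranges: [-179.83, 179.83], [-69.29, 118.12], [-61.27, 80.66], [-181.25, 117.63], [-171.15, -9.14], [-177.46, 177.46]. Speed limits (degrees/s): [159.86, 159.86, 180, 180, 180, 180].

### API

Orientations are given as a 3x3 rotation matrix whose columns are the frame's x, y, z axes.
In Python, from station import sense, capture, get_calibration, finish_job, search_frame, cut_out gives the robot as it stands.
- The arm moves only by the tool arm_command, never from a script. Its argument "rows" is a list of rows, each an object with "fingers": the opening in per cent of the stroke, from 0 (shut) to 100 (fully open); "travel": the shift along the tool's x, y, z in cm, a list of three; "roll": the turn about the tool's z in degrees. A call has 1 to 10 rows; each row is the pose to reach, as a shift and turn from the pose commanded when the call began, along the tool's axes at that moment; what a row does not reach only later rows make up. A row lasts 1/10 s, in which the tool goes at most 50 mm and 8.59 degrees, less where a joint would pass 70% of its speed; a pose out of reach is approached as far as the arm can. A call with a gripper value outside its range is refused whole. The fingers move at their own pace and stop on an object; the grip force is fixed at half the most. Time passes only in rows, so rows that repeat a pose let the fingers close. It gives the time, the measured TCP pose, the force and the opening at its end, in the units of the state.
- sense(): the state, without advancing time (a new reading comes with each control period).
- capture(name): name is "scene" or "top" or "wrist"; returns (picture, depth): 480x640x3 uint8, red, green, blue; 480x640 float32, m along the optical axis (not along the pixel's ray), 0 where there is no reading.
- get_calibration(name): a dict with "fov_y" (degrees; the focal length in pixels is half the picture's height over the tangent of half this angle, whatever the lens; pixels are square), "cx", "cy" (the principal point, pixels), "origin" and "attitude" of the camera in the world; the wrist camera has in their place "mount" (4x4, takes a point from camera to tool coordinates, whose origin is the TCP and whose axes are the flange's). Camera axes: x right, y down, z forward; pixel columns grow to the right and rows downward; lengths in m; the calibration is good to about 2 mm. A picture is of the moment at which its call begins: read the wrist's pose just before it. get_calibration takes no time and is no camera call.
- finish_job(): hands the job in, once; it reports no verdict.
Trained networks look in the newest picture that a camera, given by its name, has taken for a name from the list of things; names that differ only in an ending like _2 or _b are one class to them, and where a whole thing is asked for, a point or a joint stands for the part that bears it (a point fixed in the world has none). Each returns a list of dicts, best first, with "p" (0 to 1); they miss things now and then, are a little off and sometimes report something else, mostly with a low value. They report only what shows in the picture. A call takes as long as a camera call. They do not tell look-alikes from the thing itself.
- search_frame(camera, label): "position" ([x, y, z] in m, in world coordinates, good to about 4 mm: the middle of the surface that is visible of it).
- cut_out(camera, label): "mask" (480x640 bool, what is visible of it).
The state is a dict: "time_s": time; "joints": joint angles; "joint_velocities": joint speeds; "effort": joint torques, N m; "tcp_pos": TCP position; "ee_rot": TCP orientation; "wrist_force": force on the tool from outside, world axes, zero at the start; "moment": the same for the moment, N m; "gripper_width": opening from 0.0 (shut) to 1.0 (fully open).
Only numpy, scipy, OpenCV 4.12 (cv2) and the standard library are available. Lean on these libraries where they do the work, as an engineer would, in place of code of your own. Each camera call takes 0.05 s, during which the arm holds its last target. There are 200 camera calls.

## Working session

There is one attempt and no reset: what is moved stays moved. The work goes in short steps, Python scripts to look and compute and a tool call to move; the robot and the scene stay as the last step left them, time stands still between calls to the robot, and variables do not carry over. Pictures are saved under pics/ and viewed, about 8 in all and at most 12, crops included, and the job is handed in when it is done.

Besides the shell and the picture viewer there is one more tool, called after "Call:" in YAML: its name, and indented under it one key for each argument. arm_command: Moves the arm, as the interface text tells. Its arguments: {"type":"object","properties":{"rows":{"type":"array","items":{"type":"object","properties":{"fingers":{"type":"number"},"travel":{"type":"array","items":{"type":"number"}},"roll":{"type":"number"}}}}},"required":["rows"]}

```bash
mkdir -p pics
cat > h.py <<'E'
import numpy as np, cv2
from station import *
def save(n,img): cv2.imwrite('pics/'+n,img[:,:,::-1])
def cam(name):
    c=get_calibration(name); f=240/np.tan(np.radians(c['fov_y'])/2)
    return c,f
def world(name,u,v,d):
    c,f=cam(name); p=np.array([(u-c['cx'])*d/f,(v-c['cy'])*d/f,d])
    return np.array(c['attitude'])@p+np.array(c['origin'])
E
python3 - <<'E'
from h import *
for n in('scene','top'):
    p,d=capture(n); save(n+'.png',p); np.save(n+'.npy',d)
    print(n,get_calibration(n))
    for l in('board_center','push_plate_a','fixture_a','pin_a','nest_a','mouse','probe_box','pen_pot'):
        print(l,[(np.round(r['position'],3).tolist(),round(r['p'],2)) for r in search_frame(n,l)])
print(sense())
E
```

```text
scene {'fov_y': 52.38607748874823, 'cx': 326.0149984202147, 'cy': 242.6658118240844, 'origin': array([1.1931831 , 0.65597244, 1.0094787 ]), 'attitude': array([[-0.66125405,  0.52946929, -0.53141824],
       [ 0.74990168,  0.44789325, -0.48686663],
       [-0.01976229, -0.72045396, -0.69322113]])}
board_center [([0.537, -0.144, 0.026], 0.94), ([0.197, -0.364, 0.004], 0.79), ([0.784, -0.334, 0.005], 0.68)]
push_plate_a [([0.512, 0.17, 0.027], 0.76), ([0.499, -0.138, 0.025], 0.7)]
fixture_a [([0.6, 0.191, 0.024], 0.74), ([0.615, -0.137, 0.028], 0.55)]
pin_a [([0.563, 0.233, 0.092], 0.45)]
nest_a [([0.501, -0.136, 0.029], 0.61)]
mouse []
probe_box [([0.426, -0.404, 0.021], 0.9)]
pen_pot [([0.644, -0.388, 0.076], 0.89), ([0.429, -0.403, 0.02], 0.44)]
top {'fov_y': 46.992609167438005, 'cx': 322.6557681418011, 'cy': 236.95895320289776, 'origin': array([0.24639958, 0.01706598, 1.29026958]), 'attitude': array([[ 0.0112463 , -0.98178585,  0.18965776],
       [-0.99993171, -0.01043963,  0.00525182],
       [-0.0031762 , -0.18970387, -0.98183622]])}
board_center [([0.548, -0.141, 0.024], 0.67), 
[... 500 characters left out ...]
44803e-04,
       -6.84123762e+01, -1.48168876e+01]), 'joint_velocities': array([-0.05551733, -0.08608063, -0.00272112, -0.01062926,  0.03296472,
        0.02663447]), 'effort': array([ 1.71753968e-04, -3.90457785e+01,  1.87623703e+01,  4.22437459e+00,
        1.55106612e-02, -1.91141464e-05]), 'tcp_pos': array([0.21943292, 0.58519731, 0.23356981]), 'ee_rot': array([[ 9.36320043e-01, -3.51147800e-01, -2.31613770e-06],
       [-3.51147799e-01, -9.36320043e-01,  2.01913951e-05],
       [-9.25881012e-06, -1.80923013e-05, -1.00000000e+00]]), 'wrist_force': array([-0.13550848,  0.33858809,  0.52624378]), 'moment': array([-0.06437294,  0.02041505,  0.01128968]), 'gripper_width': 1.003703940362379}
```

View pics/top.png

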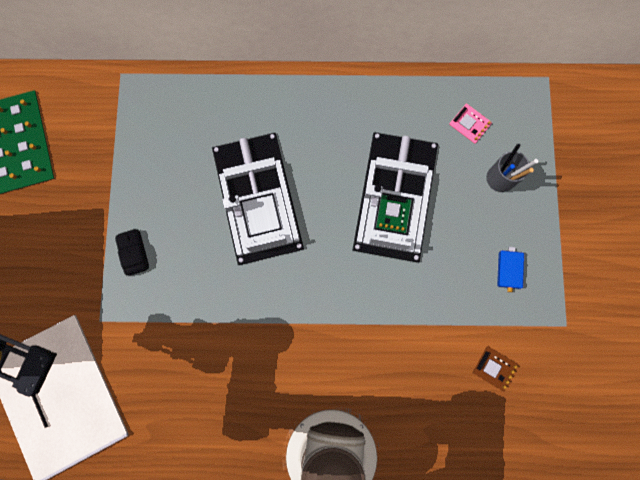

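View pics/scene.png

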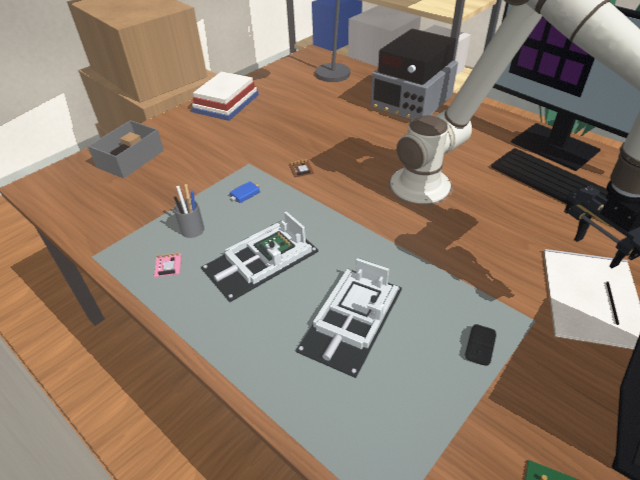

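The real board is the green one at top (394,213), in the right-hand fixture. The pink (470,123) and brown (497,368) ones are look-alikes lying on the desk, and the green panel at (20,140) is off the mat. Next I'll confirm this in an enlarged crop and measure the fixture pose.

Run:
```python
from h import *
p=cv2.imread('pics/top.png'); s=cv2.resize(p[120:275,330:460],None,fx=4,fy=3.8,interpolation=cv2.INTER_CUBIC)
s=cv2.resize(p[120:275,330:460],None,fx=3.8,fy=3.8,interpolation=cv2.INTER_CUBIC)
cv2.imwrite('pics/crop.png',s)
d=np.load('top.npy'); c,f=cam('top')
v,u=np.mgrid[0:480,0:640]
P=np.stack([(u-c['cx'])*d/f,(v-c['cy'])*d/f,d],-1)@np.array(c['attitude']).T+c['origin']
np.save('P.npy',P)
m=(P[...,2]>0.006)&(P[...,2]<.2)&(u>335)&(u<450)&(v>120)&(v<275)
# base: use pixels at z 5..15mm plus all
q=P[m][:,:2]; print(m.sum())
(cx,cy),sz,a=cv2.minAreaRect((q[(P[m][:,2]<.016)]*1000).astype(np.float32)); print('rect',cx,cy,sz,a)
print(cv2.boxPoints(((cx,cy),sz,a)))
pl=m&(P[...,2]>.075)&(P[...,2]<.12); print('high',np.round(P[pl],3).tolist()[:60])
c2=cv2.imread('pics/scene.png')
```

```text
8103
rect 599.6935424804688 -142.95603942871094 (277.0135192871094, 381.6820983886719) 89.16727447509766
[[ 406.85968   -278.67462  ]
 [ 788.50146   -284.2217   ]
 [ 792.5274      -7.2374573]
 [ 410.88562     -1.6903687]]
high [[0.604, -0.076, 0.079], [0.605, -0.083, 0.076], [0.599, -0.095, 0.098], [0.599, -0.097, 0.098], [0.599, -0.099, 0.099], [0.603, -0.076, 0.076], [0.603, -0.083, 0.076], [0.603, -0.088, 0.076], [0.596, -0.092, 0.1], [0.596, -0.095, 0.099], [0.597, -0.097, 0.097], [0.597, -0.099, 0.097], [0.596, -0.101, 0.099], [0.6, -0.076, 0.077], [0.599, -0.078, 0.08], [0.601, -0.088, 0.075], [0.595, -0.09, 0.095], [0.593, -0.092, 0.103], [0.594, -0.095, 0.099], [0.594, -0.097, 0.1], [0.595, -0.099, 0.097], [0.594, -0.101, 0.098], [0.595, -0.104, 0.096], [0.6, -0.108, 0.077], [0.598, -0.078, 0.076], [0.598, -0.088, 0.076], [0.592, -0.09, 0.096], [0.592, -0.093, 0.096], [0.591, -0.094, 0.1], [0.593, -0.097, 0.095], [0.591, -0.099, 0.1], [0.591, -0.101, 0.1], [0.593, -0.104, 0.095], [0.595, -0.081, 0.078], [0.591, -0.09, 0.094], [0.59, -0.093, 0.095], [0.59, -0.095, 0.098], [0.589, -0.097, 0.098], [0.589, -0.099, 0.1], [0.59, -0.101, 0.098], [0.589, -0.104, 0.099], [0.595, -0.108, 0.079], [0.593, -0.083, 0.078], [0.59, -0.091, 0.088], [0.588, -0.093, 0.094], [0.588, -0.095, 0.097], [0.588, -0.097, 0.096], [0.587, -0.099, 0.1], [0.587, -0.101, 0.097], [0.587, -0.104, 0.098], [0.586, -0.093, 0.094], [0.585, -0.095, 0.098], [0.584, -0.097, 0.101], [0.586, -0.099, 0.095], [0.585, -0.101, 0.098], [0.591, -0.106, 0.076], [0.588, -0.076, 0.078], [0.588, -0.078, 0.076], [0.589, -0.083, 0.075], [0.589, -0.088, 0.075]]
```

View pics/crop.png

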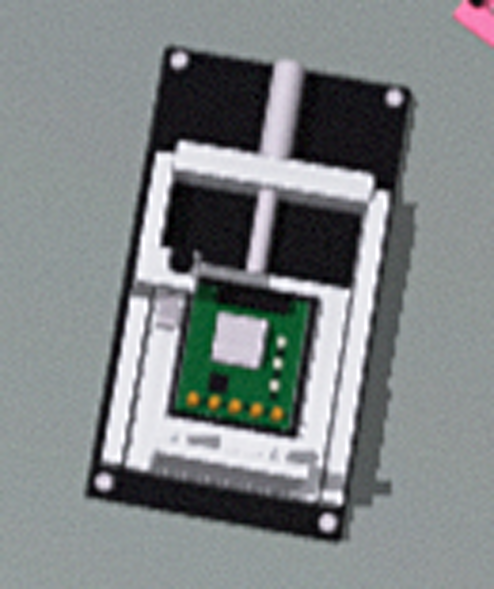

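The crop shows the green board in its nest on the right-hand slide. The base corners are at crop pixels (165,45), (413,90), (342,540) and (88,495). The plate is along the bottom, about (235,470), and the pin knob is at (180,260).

Run:
```python
from h import *
c,f=cam('top');R=np.array(c['attitude']);o=np.array(c['origin'])
def ray(u,v,z):
    r=R@np.array([(u-c['cx'])/f,(v-c['cy'])/f,1]); return (o+r*(z-o[2])/r[2])[:2]
C=np.array([ray(330+a/3.8,120+b/3.8,.01) for a,b in[(165,45),(413,90),(342,540),(88,495)]])
print(C.round(3).tolist())
model=np.array([[.17,.08],[.17,-.08],[-.13,-.08],[-.13,.08]])
S=model-model.mean(0);T=C-C.mean(0)
yaw=np.arctan2((S[:,0]*T[:,1]-S[:,1]*T[:,0]).sum(),(S*T).sum())
Q=np.array([[np.cos(yaw),-np.sin(yaw)],[np.sin(yaw),np.cos(yaw)]])
org=C.mean(0)-Q@model.mean(0); print('yaw',np.degrees(yaw),'org',org,'res',(C-(org+model@Q.T)).round(4).tolist(),'pin',org+Q@[.005,.05])
L=lambda P:(P[...,:2]-org)@Q
P=np.load('P.npy');P=P[(abs(P[...,0]-.6)<.3)&(abs(P[...,1]+.14)<.15)&(P[...,2]>.03)]
l=np.c_[L(P),P[:,2]]
k=l[(l[:,0]<-.05)&(l[:,2]>.04)&(abs(l[:,1])<.06)];print('top plate',len(k),np.percentile(k,[5,50,95],axis=0).round(3))
# scene cam
d,c2f=np.load('scene.npy'),cam('scene');c,f=c2f
v,u=np.mgrid[0:480,0:640]
P=np.stack([(u-c['cx'])*d/f,(v-c['cy'])*d/f,d],-1)@np.array(c['attitude']).T+c['origin']
l=np.c_[L(P.reshape(-1,3)),P[...,2].ravel()]
k=l[(abs(l[:,0]+.09)<.06)&(l[:,2]>.05)&(l[:,2]<.12)&(abs(l[:,1])<.06)];print('scene plate',len(k),np.percentile(k,[5,50,95],axis=0).round(3))
s=sense();t=s['tcp_pos'];print('cmd yaw of fixture',np.degrees(np.arctan2(s['ee_rot'][1,0],s['ee_rot'][0,0])), 'tcp local',(t[:2]-org)@Q)
```

```text
[[0.757, -0.098], [0.728, -0.257], [0.436, -0.205], [0.463, -0.048]]
yaw -9.839438772638458 org [ 0.57648871 -0.14828845] res [[-0.0002, 0.0009], [-0.0018, -0.0004], [0.0015, 0.0004], [0.0005, -0.0009]] pin [ 0.58995955 -0.09987837]
top plate 334 [[-0.109 -0.036  0.042]
 [-0.107  0.003  0.077]
 [-0.086  0.043  0.089]]
scene plate 253 [[-0.11  -0.034  0.052]
 [-0.104  0.007  0.071]
 [-0.096  0.047  0.088]]
cmd yaw of fixture -20.557535729835063 tcp local [-0.47714741  0.66168009]
```

Call:
arm_command:
  rows:
    - {"fingers": 0,"roll": -5,"travel": [4,3,0]}
    - {"fingers": 0,"roll": -10.7,"travel": [8,6,0]}
    - {"fingers": 0,"roll": -10.7,"travel": [12,9,0]}
    - {"fingers": 0,"roll": -10.7,"travel": [16,12,0]}
    - {"fingers": 0,"roll": -10.7,"travel": [20,15,0]}
    - {"fingers": 0,"roll": -10.7,"travel": [24,18,0]}
    - {"fingers": 0,"roll": -10.7,"travel": [27,20.5,0]}
    - {"fingers": 0,"roll": -10.7,"travel": [29,25,0]}
    - {"fingers": 0,"roll": -10.7,"travel": [31,29,0]}
    - {"fingers": 0,"roll": -10.7,"travel": [33,33,0]}

```text
time_s: 1.9
tcp_pos: [0.4125, 0.1585, 0.2338]
ee_rot: [[0.985, -0.171, 0.001], [-0.171, -0.985, 0.0], [0.0, -0.0, -1.0]]
wrist_force: [0.6, -0.4, 0.1]
gripper_width: 0.169
```

```bash
cat > go.py <<'E'
from h import *
import sys
yaw=np.radians(-9.84);Q=np.array([[np.cos(yaw),-np.sin(yaw)],[np.sin(yaw),np.cos(yaw)]]);org=np.array([.5765,-.1483])
def go(x,y,z):
    s=sense();t=s['tcp_pos'];R=s['ee_rot']
    w=np.r_[org+Q@[x,y],z]
    print('t',s['time_s'],'local',((t[:2]-org)@Q*1000).round(1),'z',t[2].round(4),'toolyaw',np.degrees(np.arctan2(R[1,0],R[0,0])).round(2),'tool delta cm',(R.T@(w-t)*100).round(2),'F',s['wrist_force'].round(2),'g',s['gripper_width'])
if __name__=='__main__': go(*map(float,sys.argv[1:]))
E
python3 go.py -.175 0 .2
```

```text
t 1.9 local [-214.   274.2] z 0.2338 toolyaw -9.84 tool delta cm [ 3.9  27.43  3.37] F [ 0.56 -0.43  0.1 ] g 0.16948688819422755
```

Call:
arm_command:
  rows:
    - {"fingers": 0,"roll": 0,"travel": [0.5,4,0]}
    - {"fingers": 0,"roll": 0,"travel": [1,8,0]}
    - {"fingers": 0,"roll": 0,"travel": [2,13,0]}
    - {"fingers": 0,"roll": 0,"travel": [3,18,0]}
    - {"fingers": 0,"roll": 0,"travel": [3.5,23,0.5]}
    - {"fingers": 0,"roll": 0,"travel": [3.9,26,2]}
    - {"fingers": 0,"roll": 0,"travel": [3.9,27,3.4]}
    - {"fingers": 0,"roll": 0,"travel": [3.9,27,3.4]}
    - {"fingers": 0,"roll": 0,"travel": [3.9,27,3.4]}

```text
time_s: 2.8
tcp_pos: [0.405, -0.1124, 0.1999]
ee_rot: [[0.985, -0.171, 0.0], [-0.171, -0.985, -0.0], [0.0, 0.0, -1.0]]
wrist_force: [0.8, -0.5, 0.8]
gripper_width: 0.005
```

Run:
```python
from go import *
go(-.175,0,.065)
s=sense();p,d=capture('wrist');c=get_calibration('wrist');f=cam('wrist')[1]
save('w1.png',p)
v,u=np.mgrid[0:480,0:640];M=np.array(c['mount'])
P=np.stack([(u-c['cx'])*d/f,(v-c['cy'])*d/f,d],-1)@M[:3,:3].T+M[:3,3]
W=P@s['ee_rot'].T+s['tcp_pos'];W=W[d>0]
l=np.c_[(W[:,:2]-org)@Q,W[:,2]]
k=l[(abs(l[:,0]+.1)<.05)&(l[:,2]>.05)&(l[:,2]<.12)&(abs(l[:,1])<.07)]
print(len(k)); 
if len(k):print(np.percentile(k,[2,10,50,90,98],axis=0).round(4))
```

```text
t 2.8 local [-175.1    6.1] z 0.1999 toolyaw -9.87 tool delta cm [1.000e-02 6.000e-01 1.349e+01] F [ 0.81 -0.46  0.76] g 0.004839802144309115
2291
[[-0.1102 -0.0411  0.0543]
 [-0.1095 -0.0323  0.0552]
 [-0.1059  0.001   0.085 ]
 [-0.0959  0.0352  0.086 ]
 [-0.0894  0.0439  0.0866]]
```

View pics/w1.png

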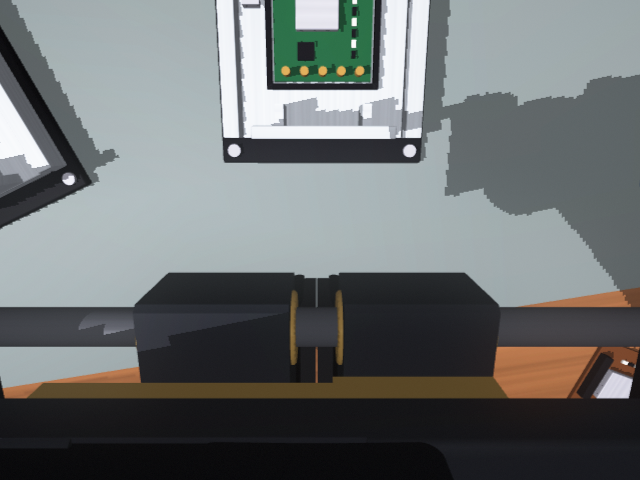

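The wrist view shows the plate's top edge at about (320,132), square to the fingers. The front face is at about -0.110 m in the fixture frame, centred in y. Next I'll descend in front of it.

Call:
arm_command:
  rows:
    - {"fingers": 0,"roll": 0,"travel": [0,0.3,3]}
    - {"fingers": 0,"roll": 0,"travel": [0,0.6,7]}
    - {"fingers": 0,"roll": 0,"travel": [0,0.6,11]}
    - {"fingers": 0,"roll": 0,"travel": [0,0.6,13.5]}
    - {"fingers": 0,"roll": 0,"travel": [1,0.6,13.5]}
    - {"fingers": 0,"roll": 0,"travel": [2,0.6,13.5]}
    - {"fingers": 0,"roll": 0,"travel": [3,0.6,13.5]}
    - {"fingers": 0,"roll": 0,"travel": [4,0.6,13.5]}
    - {"fingers": 0,"roll": 0,"travel": [4.5,0.6,13.5]}
    - {"fingers": 0,"roll": 0,"travel": [4.5,0.6,13.5]}

```text
time_s: 3.85
tcp_pos: [0.4493, -0.1261, 0.0652]
ee_rot: [[0.985, -0.171, 0.002], [-0.171, -0.985, 0.0], [0.002, -0.0, -1.0]]
wrist_force: [-0.2, -0.8, -0.5]
gripper_width: 0.004
```

```bash
python3 go.py -.12 0 .065
```

```text
t 3.85 local [-129.1    0.2] z 0.0652 toolyaw -9.87 tool delta cm [0.91 0.01 0.02] F [-0.22 -0.83 -0.45] g 0.0036967377225567495
```

Call:
arm_command:
  rows:
    - {"fingers": 0,"roll": 0,"travel": [0.4,0,0]}
    - {"fingers": 0,"roll": 0,"travel": [0.7,0,0]}
    - {"fingers": 0,"roll": 0,"travel": [1.0,0,0]}
    - {"fingers": 0,"roll": 0,"travel": [1.3,0,0]}
    - {"fingers": 0,"roll": 0,"travel": [1.6,0,0]}
    - {"fingers": 0,"roll": 0,"travel": [1.9,0,0]}
    - {"fingers": 0,"roll": 0,"travel": [1.9,0,0]}

```text
time_s: 4.55
tcp_pos: [0.4653, -0.1293, 0.064]
ee_rot: [[0.985, -0.172, -0.004], [-0.172, -0.985, 0.0], [-0.004, 0.001, -1.0]]
wrist_force: [-4.1, 0.3, 3.1]
gripper_width: 0.003
```

```bash
python3 go.py -.0695 0 .065
```

```text
t 4.55 local [-112.8   -0.3] z 0.064 toolyaw -9.89 tool delta cm [ 4.33 -0.03 -0.11] F [-4.12  0.31  3.12] g 0.002605858335958494
```

Call:
arm_command:
  rows:
    - {"fingers": 0,"roll": 0,"travel": [0.4,0,0]}
    - {"fingers": 0,"roll": 0,"travel": [0.8,0,0]}
    - {"fingers": 0,"roll": 0,"travel": [1.2,0,0]}
    - {"fingers": 0,"roll": 0,"travel": [1.6,0,0]}
    - {"fingers": 0,"roll": 0,"travel": [2.0,0,0]}
    - {"fingers": 0,"roll": 0,"travel": [2.4,0,0]}
    - {"fingers": 0,"roll": 0,"travel": [2.8,0,0]}
    - {"fingers": 0,"roll": 0,"travel": [3.2,0,0]}
    - {"fingers": 0,"roll": 0,"travel": [3.5,0,0]}
    - {"fingers": 0,"roll": 0,"travel": [3.5,0,0]}

```text
time_s: 5.55
tcp_pos: [0.4995, -0.1354, 0.064]
ee_rot: [[0.985, -0.172, -0.005], [-0.172, -0.985, 0.0], [-0.005, 0.001, -1.0]]
wrist_force: [-6.1, 0.6, 2.8]
gripper_width: 0.006
```

Run:
```python
from go import *
go(-.0645,0,.065)
p,d=capture('scene');save('s2.png',cv2.resize(p[190:320,180:420],None,fx=3,fy=3))
```

```text
t 5.55 local [-78.1  -0.4] z 0.064 toolyaw -9.89 tool delta cm [ 1.36 -0.04 -0.11] F [-6.08  0.57  2.81] g 0.005626400513338354
```

View pics/s2.png

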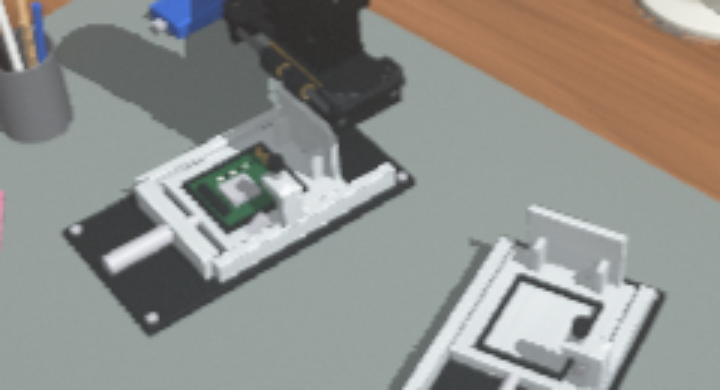

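The slide at crop (300,130) is well in, and the board is lying in its nest at (235,190). I'll carry on in 3 mm steps and watch for the force to rise at the stop.

Call:
arm_command:
  rows:
    - {"fingers": 0,"roll": 0,"travel": [0.3,0,0]}
    - {"fingers": 0,"roll": 0,"travel": [0.6,0,0]}
    - {"fingers": 0,"roll": 0,"travel": [0.9,0,0]}
    - {"fingers": 0,"roll": 0,"travel": [1.1,0,0]}
    - {"fingers": 0,"roll": 0,"travel": [1.1,0,0]}

```text
time_s: 6.1
tcp_pos: [0.5098, -0.1372, 0.0639]
ee_rot: [[0.985, -0.172, -0.005], [-0.172, -0.985, 0.0], [-0.005, 0.001, -1.0]]
wrist_force: [-6.9, 0.6, 3.2]
gripper_width: 0.004
```

```bash
python3 go.py -.0645 0 .065
```

```text
t 6.1 local [-67.6  -0.5] z 0.0639 toolyaw -9.9 tool delta cm [ 0.31 -0.05 -0.11] F [-6.89  0.56  3.2 ] g 0.004379938795119571
```

Force is following the spring and there is no stop yet. I'll use smaller steps from here.

Call:
arm_command:
  rows:
    - {"fingers": 0,"roll": 0,"travel": [0.15,0,0]}
    - {"fingers": 0,"roll": 0,"travel": [0.3,0,0]}
    - {"fingers": 0,"roll": 0,"travel": [0.3,0,0]}

```text
time_s: 6.4
tcp_pos: [0.5104, -0.1374, 0.0638]
ee_rot: [[0.985, -0.172, -0.01], [-0.172, -0.985, 0.001], [-0.01, 0.001, -1.0]]
wrist_force: [-11.0, 4.4, 8.1]
gripper_width: 0.005
```

Call:
arm_command:
  rows:
    - {"fingers": 0,"roll": 0,"travel": [0.15,0,0]}
    - {"fingers": 0,"roll": 0,"travel": [0.15,0,0]}

```text
time_s: 6.6
tcp_pos: [0.5104, -0.1375, 0.0636]
ee_rot: [[0.985, -0.173, -0.014], [-0.173, -0.985, 0.001], [-0.014, 0.001, -1.0]]
wrist_force: [-14.0, 5.1, 8.7]
gripper_width: 0.009
```

```bash
python3 go.py -.0645 0 .065
```

```text
t 6.6 local [-67.   -0.6] z 0.0636 toolyaw -9.94 tool delta cm [ 0.25 -0.06 -0.15] F [-13.98   5.06   8.73] g 0.008576248598158115
```

The TCP has stopped moving and the force has doubled to 14 N, so the slide is at its stop. Now I'll withdraw straight back.

Call:
arm_command:
  rows:
    - {"fingers": 0,"roll": 0,"travel": [-0.5,0,0]}
    - {"fingers": 0,"roll": 0,"travel": [-1.0,0,0]}
    - {"fingers": 0,"roll": 0,"travel": [-1.5,0,0]}
    - {"fingers": 0,"roll": 0,"travel": [-2.0,0,0]}
    - {"fingers": 0,"roll": 0,"travel": [-2.5,0,0]}
    - {"fingers": 0,"roll": 0,"travel": [-3.5,0,0]}
    - {"fingers": 0,"roll": 0,"travel": [-5,0,0]}
    - {"fingers": 0,"roll": 0,"travel": [-7,0,0]}
    - {"fingers": 0,"roll": 0,"travel": [-9,0,0]}
    - {"fingers": 0,"roll": 0,"travel": [-9.5,0,0]}

```text
time_s: 7.6
tcp_pos: [0.4226, -0.1213, 0.0651]
ee_rot: [[0.985, -0.171, 0.003], [-0.171, -0.985, 0.0], [0.003, -0.001, -1.0]]
wrist_force: [-1.0, 1.1, 0.6]
gripper_width: 0.008
```

Call:
arm_command:
  rows:
    - {"fingers": 0,"roll": 0,"travel": [0,0,-3]}
    - {"fingers": 0,"roll": 0,"travel": [0,0,-7]}
    - {"fingers": 0,"roll": 0,"travel": [0,0,-11]}
    - {"fingers": 0,"roll": 0,"travel": [0,0,-13.5]}
    - {"fingers": 0,"roll": 0,"travel": [0,0,-13.5]}
    - {"fingers": 0,"roll": 0,"travel": [0,0,-13.5]}

```text
time_s: 8.2
tcp_pos: [0.4243, -0.1215, 0.2004]
ee_rot: [[0.985, -0.171, 0.004], [-0.171, -0.985, 0.0], [0.004, -0.001, -1.0]]
wrist_force: [0.1, 0.8, 0.5]
gripper_width: 0.006
```

Run:
```python
from go import *
go(-.175,0,.2)
def rep(l,n):
    k=l[(abs(l[:,0]+.08)<.06)&(l[:,2]>.08)&(l[:,2]<.09)&(abs(l[:,1])<.05)&(l[:,0]<-.03)]
    q=l[(abs(l[:,0]-.005)<.012)&(abs(l[:,1]-.05)<.012)&(l[:,2]>.085)]
    print(n,len(k),np.percentile(k[:,0],[10,50,90]).round(4) if len(k) else '','knob z',np.percentile(q[:,2],[50,90]).round(4) if len(q) else '')
for n in('top','scene','wrist'):
    s=sense();p,d=capture(n);c,f=cam(n)
    if n=='scene': save('s3.png',cv2.resize(p[190:320,180:420],None,fx=3,fy=3))
    if n=='top': save('t3.png',cv2.resize(p[120:275,200:460],None,fx=3,fy=3))
    v,u=np.mgrid[0:480,0:640]
    P=np.stack([(u-c['cx'])*d/f,(v-c['cy'])*d/f,d],-1)
    if n=='wrist':
        M=np.array(c['mount']);P=(P@M[:3,:3].T+M[:3,3])@s['ee_rot'].T+s['tcp_pos']
    else: P=P@np.array(c['attitude']).T+c['origin']
    W=P[d>0]; rep(np.c_[(W[:,:2]-org)@Q,W[:,2]],n)
    if n!='wrist':
        D=np.load(n+'.npy');P0=np.stack([(u-c['cx'])*D/f,(v-c['cy'])*D/f,D],-1)@np.array(c['attitude']).T+c['origin']
        W=P0[D>0]; rep(np.c_[(W[:,:2]-org)@Q,W[:,2]],n+' before')
        print('board',[(((np.array(r['position'])[:2]-org)@Q).round(4).tolist(),np.round(r['position'][2],3),round(r['p'],2)) for r in search_frame(n,'board_center')])
```

```text
t 8.2 local [-154.6    0.4] z 0.2004 toolyaw -9.85 tool delta cm [-2.04  0.04  0.03] F [0.13 0.82 0.46] g 0.005800715792246997
top 0  knob z [0.0968 0.1006]
top before 150 [-0.1079 -0.1045 -0.1011] knob z [0.0976 0.1003]
board [([-0.3384, -0.2848], np.float64(0.005), 0.93), ([0.0275, 0.0098], np.float64(0.027), 0.87), ([0.2378, -0.1505], np.float64(0.005), 0.74), ([0.0458, 0.0064], np.float64(0.029), 0.42)]
scene 81 [-0.081  -0.0766 -0.0736] knob z [0.096  0.0998]
scene before 83 [-0.1109 -0.1065 -0.1028] knob z [0.0963 0.1004]
board [([0.2321, -0.1439], np.float64(0.006), 0.6), ([0.0107, 0.0037], np.float64(0.029), 0.56), ([-0.313, -0.2778], np.float64(0.004), 0.44)]
wrist 2056 [-0.0801 -0.0767 -0.0737] knob z
```

View pics/s3.png

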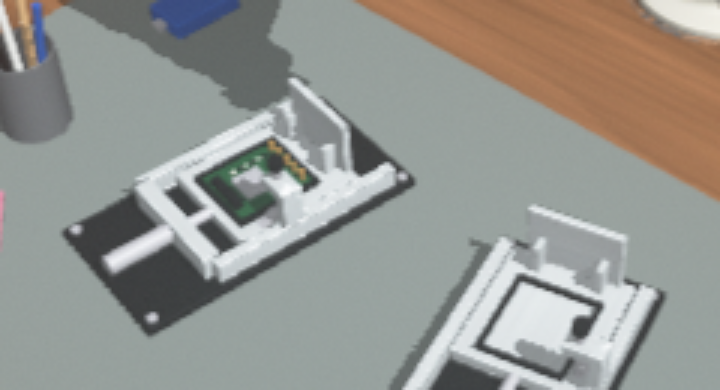

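View pics/t3.png

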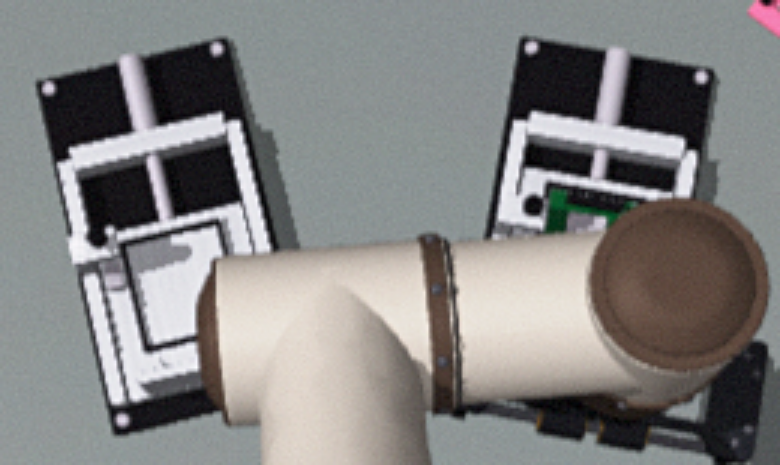

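The scene camera puts the plate 30 mm in from its start (-106.5 to -76.6 mm), and the knob is back at its starting height. The board lies flat in its nest at crop (250,185). In the top view the empty slide is still out, and the gripper is clear of everything.

```bash
python3 -c "
from station import *
print(finish_job())"
```

```text
the job is handed in; nothing more can be done
None
```

I pushed the slide with the green board (right-hand fixture) in to its stop with closed fingertips, then let go. It sprang back and now rests about 30 mm in, on its stop pin. I handed the job in at about 8.5 s on the robot's clock.

**Push to the stop:** The tool stopped moving while the force rose from about 7 N to 14 N. I never read the joint itself, so "fully in" rests on that. My estimate of total travel is rough, because the plate-contact point is only good to about 2 mm.

**Final position:**
- **Slide:** the scene camera shows the plate moved from -106.5 to -76.6 mm in the fixture frame. The wrist camera agrees, at -76.7 mm.
- **Pin:** its knob is back at its starting height.
- **Board:** it lies flat in its nest in the picture. I did not measure its offset from the nest centre.
- **Empty slide and desk items:** the empty slide looks unmoved. I did not measure it or the other things on the desk again.
- **Robot:** it was clear of everything, with the tool raised to 0.20 m.

**Checks that failed or disagreed:** The top camera's view of the plate was blocked by the arm. The network's board positions there were off by a few centimetres for the same reason, so I disregarded them.

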